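# Run the wing nut onto the mixer spindle

### The job

Fit the wing nut on the spindle of the bench mixer: turn it gently backward (anticlockwise from above) until you feel it drop into the thread, then forward to its stop, so that it stays on by itself, level, with the sprung disc clamped fully down. Never force it against the spindle, by pressing or by twisting against a stop, and leave the bottle, beaker, dish and vial around it where they stand.

Things in the scene. Friction and masses are not known exactly. Their poses are not given: they have to be found in the camera images.
- wing_nut: Loose black wing nut, about 90 g, standing mouth down. Hub 57 mm diameter, 30 mm high, closed on top; the hub is a cup inside, 23.5 mm radius, 25 mm deep. On it stands an upright flat grip (see nut_grip). Origin: centre of the underside, z up.
- nut_grip (a point): Point on the nut's axis 50 mm above its underside, in its upright flat grip: 10 mm thick along the nut's y, 70 mm long along its x; middle part from 30 to 56 mm above the underside, rounded wings at both ends to 58 mm.
- nut_lug (a point): Inner end of one of three radial steel lugs inside the nut's mouth, on the nut's +x side; the others at 120 degrees either way. Each is a round-ended pin, 5 mm in diameter, axis 4 mm above the nut's underside, reaching in to 15.5 mm from the nut's axis.
- mixer: Bench mixer, fixed on the worktop: white housing 150 x 150 mm, top at 48 mm; round vial carrier of 70 mm radius up to 60 mm, with three vials up to 84 mm high, 55 mm from the axis. Over it a sprung clamp disc of 34 mm radius, top at 72 mm when free; the steel spindle stands up through it. Origin: centre of the underside, z up, dial on the -x side.
- spindle_tip (a point): Tip of the spindle on its upright axis, 90.5 mm above the worktop: a cone 6 mm high, 6 mm radius at the tip, 12 mm at the core. The core carries a three-start interrupted thread of 20.5 mm radius. The spindle is held fast but may stand at any turn about its axis, which no reading tells: find the thread's openings by feel.
- thread_top (a point): On the spindle axis at the flat tops of the three thread lands, 82.5 mm above the worktop. Lugs on them: nut underside 81 mm up. Turned clockwise (from above) they then meet 4 mm high teeth, not to be forced. Turned anticlockwise by at most 90 degrees they reach openings (18 degrees of play, ending at a wall) and the nut, let or pressed down, drops 9 mm onto the disc, underside 72 mm up.
- nut_home (a point): On the spindle axis, 68 mm above the worktop: the nut's underside when home. Dropped and turned clockwise, the lugs run under the lands and draw the nut 4 mm down against the spring: home 58 degrees from the opening's near edge, then 20 degrees level to a solid stop. Let go, friction holds it. Nut against mixer over 25 N in all (10 N of it the spring, when home) counts as forcing.
- clamp_disc (a joint): How far the sprung disc under the nut is pressed down, in m: 0 free, 0.004 fully clamped by the nut, 0.006 its limit. Spring: 2 N to start, then 0.8 N per mm.
- white_bottle: Loose white bottle with a screw cap, 54 mm diameter, 96 mm high; origin at its underside. Leave it alone.
- glass_beaker: Loose glass beaker, 62 mm diameter, 77 mm high; origin at its underside. Leave it alone.
- petri_dish: Loose petri dish, 64 mm diameter, 14 mm high; origin at its underside. Leave it alone.
- sample_vial: Loose small vial with a black cap, 26 mm diameter, 62 mm high; origin at its underside. Leave it alone.
Not all that is in view belongs to the job. There is more than one size of the mixer; the job needs the largest. Leave any blue or red look-alike of the wing_nut alone.

How it is judged:
On the way:
1. the nut has dropped past the lands onto the disc, centred on the spindle (horizontal distance between wing_nut and spindle_tip below 0.004 m and z of wing_nut in the frame of mixer below 0.0755 m and angle between wing_nut's own z axis and vertical below 0.1 rad), for 0.1 s.
At the end, for the whole second after the job is handed in: The wing nut is on the spindle within 4 mm of its axis, upright within 0.08 rad, its underside less than 69.5 mm above the mixer's foot, and by itself holds the clamp disc down by more than 3 mm (fully home: 4 mm), at rest (horizontal distance between wing_nut and spindle_tip below 0.004 m and z of wing_nut in the frame of mixer below 0.0695 m and value of joint clamp_disc above 0.003 m and angle between wing_nut's own z axis and vertical below 0.08 rad and linear speed of wing_nut below 0.02 m/s); the robot touches nothing.
It fails at once if the nut is forced against the mixer or its spindle with more than 25 N (contact force between wing_nut and mixer above 25 N).
It fails at once if the white bottle is moved more than 3 cm or tipped (distance of white_bottle from where it was at the start of the episode above 0.03 m or angle between white_bottle's own z axis and vertical above 0.5 rad).
It fails at once if the glass beaker is moved more than 3 cm or tipped (distance of glass_beaker from where it was at the start of the episode above 0.03 m or angle between glass_beaker's own z axis and vertical above 0.5 rad).
It fails at once if the petri dish is moved more than 3 cm or tipped (distance of petri_dish from where it was at the start of the episode above 0.03 m or angle between petri_dish's own z axis and vertical above 0.5 rad).
It fails at once if the sample vial is moved more than 3 cm or tipped (distance of sample_vial from where it was at the start of the episode above 0.03 m or angle between sample_vial's own z axis and vertical above 0.5 rad).
It also fails if it takes over 64 s, if anything falls off the work surface, if the arm or the gripper's body presses on something with over 40 N, if the wrist force passes 120 N, or if a joint passes its speed limit or range.

### The arm

A 7-joint arm with a two-finger parallel gripper is mounted at the origin on a cart in front of the work surface, level with it; the furniture and walls round the work are solid. World frame = base frame: x ahead of the robot, y to its left, z up, the work surface at z = 0. Lengths are in m, angles in rad, forces in N, time in s.
With the tool pointing down it reaches from about 0.425 to 0.95 m from the base axis. Payload 16.7 kg.
Tool frame: the origin (TCP) lies midway between the tips of the shut fingers; the grasp point (between the pads) lies 19 mm behind it (arm.hold_point_z is the distance from the TCP to the grasp point, in m); z points along the fingers, y is the line along which they close (so a half turn about z gives the same grasp; the last joint's range is limited). The gripper opens to 94 mm and grips with 3 to 60 N. Pads are 16 mm wide; open, the fingers measure 119 mm over their backs; the gripper's body (75 mm by 177 mm) begins 78 mm behind the grasp point.
Start: joints at [-0.149, 0.426, 0.074, 1.606, -0.034, 1.111, -0.067], TCP at [0.675, -0, 0.205] pointing down, gripper open.
Joint ranges: [-2.85, 2.85], [-0.5, 2.14], [-1.23, 1.37], [0.21, 2.46], [-1.02, 4.16], [0.16, 2.05], [-2.73, 2.73]. Speed limits (rad/s): [1.89, 1.89, 2.39, 2.39, 3.01, 3.01, 3.01].

### API

Orientations are given as a unit quaternion [x, y, z, w].
In Python, from workcell import arm, eyes, workorder gives the robot as it stands.
- The arm moves only by the tool jog_arm, never from a script. Its argument "plan" is a list of rows, each a list of 4 numbers: the shift along the tool's x, y, z in cm, then the turn about the tool's z in degrees. A call has 1 to 5 rows; each row shifts and turns the commanded pose from where the row before left it, along the tool's axes as they then stand; what a row does not reach is not made up. A row lasts 1/8 s, in which the tool goes at most 62.5 mm and 10.7 degrees, less where a joint would pass 70% of its speed; a pose out of reach is approached as far as the arm can. A call with a gripper value outside its range is refused whole. "gripper" is the opening, from 0 (shut) to 1 (fully open), set as the call begins (left out, the last holds). The fingers move at their own pace and stop on an object; "newtons" is the grip in N (left out, the last holds). Time passes only in rows, so rows that do not move let the fingers close. It gives the time, the measured TCP pose, the force, the opening and the grip force at its end, in the units of the state.
- arm.get_obs(): the state, without advancing time (a new reading comes with each control period).
- eyes.grab_frame(name): name is "scene" or "side" or "wrist"; returns (picture, depth): 480x640x3 uint8, red, green, blue; 480x640 float32, m along the optical axis (not along the pixel's ray), 0 where there is no reading.
- eyes.calibration(name): a dict with "camera_matrix" (3x3 intrinsics, pixels), "view" (4x4, takes a point from world to camera coordinates). Camera axes: x right, y down, z forward; pixel columns grow to the right and rows downward; lengths in m; the calibration is good to about 2 mm. A picture is of the moment at which its call begins: read the wrist's pose just before it. calibration takes no time and is no camera call; for the wrist camera it gives the pose at the moment of the call.
- workorder.hand_in(): hands the job in; it is judged then, once.
The state is a dict: "time": time; "q": joint angles; "qvel": joint speeds; "effort": joint torques, N m; "position": TCP position; "eef_rot": TCP orientation; "contact_force": force on the tool from outside, world axes, zero at the start; "moment": the same for the moment, N m; "finger_gap": opening from 0.0 (shut) to 1.0 (fully open); "finger_force": force on a finger pad.
Only numpy, scipy, OpenCV 4.12 (cv2) and the standard library are available. Lean on these libraries where they do the work, as an engineer would, in place of code of your own. Each camera call takes 0.05 s, during which the arm holds its last target. There are 200 camera calls.

## Working session

There is one attempt and no reset: what is moved stays moved. The work goes in short steps, Python scripts to look and compute and a tool call to move; the robot and the scene stay as the last step left them, time stands still between calls to the robot, and variables do not carry over. Pictures are saved under pics/ and viewed, at most 10 in all, crops included, and the job is handed in when it is done.

Besides the shell and the picture viewer there is one more tool, called in YAML: its name, and indented under it one key for each argument. jog_arm: Moves the arm, as the interface text tells. Its arguments: {"type":"object","properties":{"plan":{"type":"array","items":{"type":"array","items":{"type":"number"}}},"gripper":{"type":"number"},"newtons":{"type":"number"}},"required":["plan"]}

```bash
mkdir -p pics && cat > h.py <<'E'
import numpy as np, cv2
from workcell import arm, eyes, workorder
def grab(n,tag=None):
    c=eyes.calibration(n); p,d=eyes.grab_frame(n)
    if tag: cv2.imwrite(f'pics/{tag}.png',p[:,:,::-1]); np.savez(f'pics/{tag}.npz',p=p,d=d,K=c['camera_matrix'],V=c['view'])
    return p,d,np.array(c['camera_matrix']),np.array(c['view'])
def cloud(d,K,V):
    v,u=np.mgrid[:480,:640]; P=np.stack([(u-K[0,2])/K[0,0]*d,(v-K[1,2])/K[1,1]*d,d],-1)
    return (P-V[:3,3])@V[:3,:3]
def ray(u,v,z,K,V):
    r=V[:3,:3].T@np.array([(u-K[0,2])/K[0,0],(v-K[1,2])/K[1,1],1]); c=-V[:3,:3].T@V[:3,3]
    return c+r*(z-c[2])/r[2]
E
python3 - <<'E'
from h import *
print(arm.get_obs())
a=[grab(n,n+'0') for n in ('scene','side','wrist')]
cv2.imwrite('pics/all0.png',cv2.resize(np.vstack([np.hstack([a[0][0],a[1][0]]),np.hstack([a[2][0],a[2][0]*0])])[:,:,::-1],(800,600)))
for x in a: print(x[2].round(1).tolist(), (-x[3][:3,:3].T@x[3][:3,3]).round(3), x[3][2,:3].round(2))
E
```

```text
{'time': 0.0, 'q': array([-0.14948822,  0.42672162,  0.07390699,  1.606637  , -0.03407275,
        1.11078333, -0.06710831]), 'qvel': array([ 6.96990902e-04, -1.39522119e-04,  2.35180980e-06, -4.56037712e-04,
        1.66587149e-03, -4.87867459e-04, -3.00411418e-04]), 'effort': array([-4.09355038e-03, -9.35844111e+01,  3.66462663e+00, -4.54201269e+01,
       -4.89189907e-02,  2.02478352e-02, -6.48899413e-05]), 'position': array([ 6.74550672e-01, -8.57467748e-05,  2.04770994e-01]), 'eef_rot': array([ 7.07139033e-01,  7.07074234e-01, -5.03311107e-04, -4.02711403e-04]), 'contact_force': array([0.30229636, 0.63686519, 0.02402686]), 'moment': array([-0.03158928,  0.01878024,  0.01559022]), 'finger_force': 0.0, 'finger_gap': 0.999374278688566}
[[466.4, 0.0, 324.3], [0.0, 466.4, 248.0], [0.0, 0.0, 1.0]] [ 0.178 -0.627  0.748] [ 0.37  0.66 -0.66]
[[459.0, 0.0, 325.9], [0.0, 459.0, 244.0], [0.0, 0.0, 1.0]] [ 0.04  -0.683  0.553] [ 0.52  0.71 -0.48]
[[386.8, 0.0, 322.7], [0.0, 386.8, 241.9], [0.0, 0.0, 1.0]] [0.675 0.084 0.385] [ 0.   -0.29 -0.96]
```

View pics/all0.png

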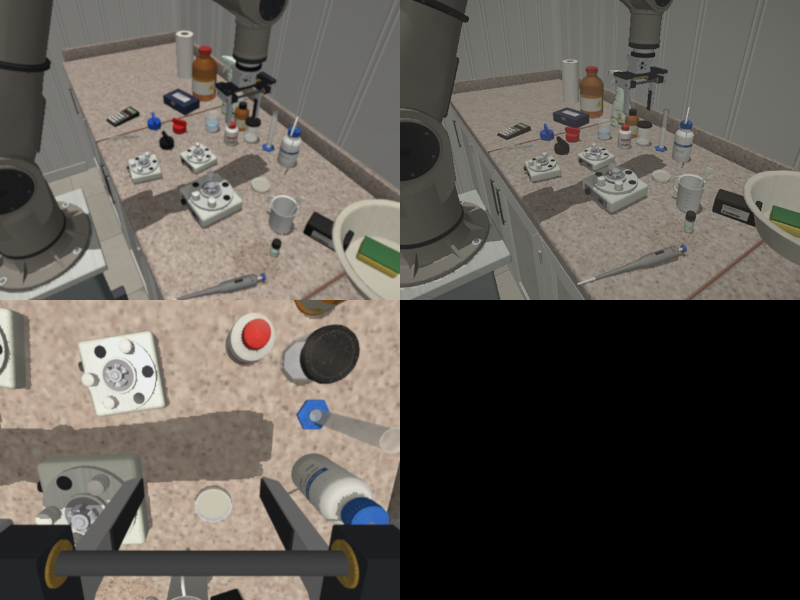

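The composite shows the loose black nut at about scene px (266,227), with blue and red look-alikes just behind it. The largest mixer is at about scene px (336,312), with two smaller ones behind it. Next I'll measure the nut and the large mixer from depth.

```bash
python3 - <<'E'
from h import *
big=[]
for n in ('scene','side'):
    z=np.load(f'pics/{n}0.npz'); p,d,K,V=[z[k] for k in 'pdKV']; P=cloud(d,K,V); 
    dark=(p.max(2)<60)&(d>0)&(P[...,2]>.008)&(P[...,2]<.075)
    nl,lab,st,ce=cv2.connectedComponentsWithStats(dark.astype(np.uint8))
    for i in range(1,nl):
        if st[i,4]>60:
            Q=P[lab==i]; print(n,'dark',st[i].tolist(),ce[i].round(0),Q.mean(0).round(3),Q.min(0).round(3),Q.max(0).round(3))
    for lo,hi in ((.043,.053),(.066,.076),(.078,.083),(.086,.094)):
        m=(d>0)&(P[...,2]>lo)&(P[...,2]<hi)
        nl,lab,st,ce=cv2.connectedComponentsWithStats(m.astype(np.uint8))
        for i in range(1,nl):
            Q=P[lab==i]; c=Q.mean(0)
            if st[i,4]>15 and .3<c[0]<.8 and abs(c[1])<.35: print(n,lo,st[i].tolist(),c.round(3),Q.min(0).round(3),Q.max(0).round(3))
    u,v=(266,227) if n=='scene' else (270,235)
    c1=cv2.resize(p[v-37:v+38,u-50:u+50],(400,300),interpolation=cv2.INTER_CUBIC)
    u,v=(336,312) if n=='scene' else (345,300)
    c2=cv2.resize(p[v-56:v+56,u-75:u+75],(400,300),interpolation=cv2.INTER_CUBIC)
    big.append(np.hstack([c1,c2]))
cv2.imwrite('pics/zoom0.png',np.vstack(big)[:,:,::-1])
E
```

```text
scene dark [262, 154, 57, 29, 585] [292. 169.] [0.664 0.437 0.026] [0.611 0.393 0.008] [0.745 0.536 0.049]
scene dark [172, 176, 50, 26, 265] [201. 188.] [0.406 0.479 0.016] [0.331 0.449 0.008] [0.467 0.536 0.025]
scene dark [256, 211, 22, 28, 406] [266. 227.] [0.49  0.218 0.033] [0.468 0.194 0.008] [0.519 0.259 0.062]
scene dark [290, 316, 9, 12, 78] [294. 322.] [ 0.419 -0.083  0.033] [ 0.414 -0.091  0.019] [ 0.426 -0.059  0.04 ]
scene dark [0, 337, 118, 78, 1076] [ 78. 383.] [ 0.038 -0.05   0.058] [-0.088 -0.087  0.017] [0.097 0.03  0.075]
scene dark [486, 340, 47, 43, 1188] [510. 361.] [ 0.718 -0.358  0.048] [ 0.689 -0.404  0.008] [ 0.759 -0.319  0.057]
scene dark [550, 369, 15, 32, 247] [556. 383.] [ 0.752 -0.429  0.051] [ 0.731 -0.443  0.028] [ 0.781 -0.412  0.057]
scene dark [435, 383, 14, 16, 173] [442. 390.] [ 0.565 -0.351  0.059] [ 0.557 -0.359  0.043] [ 0.577 -0.34   0.065]
scene 0.043 [332, 184, 15, 4, 42] [0.726 0.271 0.049] [0.707 0.256 0.043] [0.739 0.279 0.053]
scene 0.043 [275, 190, 24, 10, 82] [0.583 0.298 0.048] [0.562 0.27  0.043] [0.606 0.325 0.053]
scene 0.043 [3
[... 6972 characters left out ...]
78 [315, 283, 13, 8, 42] [ 0.443 -0.116  0.081] [ 0.434 -0.124  0.078] [ 0.456 -0.101  0.083]
side 0.078 [447, 282, 35, 9, 85] [ 0.67  -0.256  0.08 ] [ 0.636 -0.284  0.078] [ 0.689 -0.241  0.083]
side 0.078 [343, 292, 13, 6, 33] [ 0.472 -0.163  0.081] [ 0.464 -0.169  0.078] [ 0.484 -0.15   0.083]
side 0.078 [447, 296, 39, 12, 88] [ 0.626 -0.296  0.08 ] [ 0.611 -0.314  0.078] [ 0.662 -0.261  0.083]
side 0.086 [354, 200, 12, 6, 38] [0.726 0.126 0.09 ] [0.719 0.116 0.086] [0.742 0.143 0.094]
side 0.086 [338, 269, 13, 10, 84] [ 0.501 -0.109  0.089] [ 0.484 -0.119  0.086] [ 0.514 -0.094  0.092]
side 0.086 [445, 278, 45, 26, 235] [ 0.657 -0.271  0.089] [ 0.609 -0.317  0.086] [ 0.689 -0.233  0.092]
```

View pics/zoom0.png

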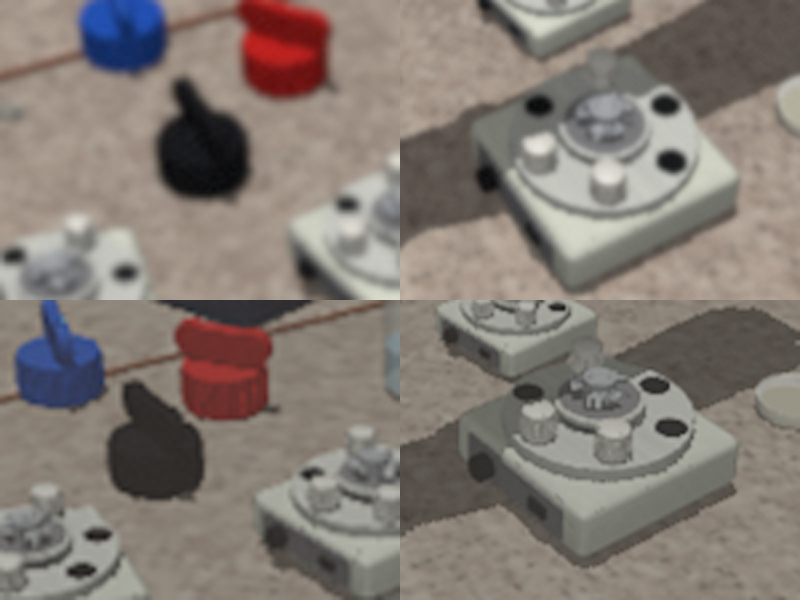

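The zooms show the nut with its grip running roughly along world y, centred near (0.493, 0.228). The large mixer's spindle is near (0.500, -0.107), about 0.09 high, which matches the spec. I'll move above the nut for a close wrist view.

jog_arm:
  plan:
    - [4.6,-3.6,0,0]
    - [4.6,-3.6,0,0]
    - [4.6,-3.6,0,0]
    - [4.6,-3.7,0,0]
    - [4.4,-3.7,0,0]
  gripper: 1.0

```text
time: 0.78
position: [0.4915, 0.2293, 0.2055]
eef_rot: [0.707, 0.707, 0.0, -0.0]
contact_force: [1.0, 0.4, 0.6]
finger_gap: 1.002
finger_force: 0.0
```

jog_arm:
  plan:
    - [0,0,0,0]
    - [0,0,0,0]
    - [0,0,0,0]

```text
time: 1.15
position: [0.4937, 0.2269, 0.2053]
eef_rot: [0.708, 0.706, -0.0, 0.0]
contact_force: [-0.7, -0.2, -0.7]
finger_gap: 0.999
finger_force: 0.0
```

```bash
python3 - <<'E'
from h import *
o=arm.get_obs(); print(o['position'],o['eef_rot'])
p,d,K,V=grab('wrist','w1'); P=cloud(d,K,V)
m=(p.max(2)<75)&(d>0)&(P[...,2]>.005)&(P[...,2]<.07)&(abs(P[...,0]-.49)<.06)&(abs(P[...,1]-.228)<.06)
Q=P[m]
for lo,hi in ((.051,.065),(.026,.034)):
    q=Q[(Q[:,2]>lo)&(Q[:,2]<hi)]; r=cv2.minAreaRect((q[:,:2]*1000).astype(np.float32)); print(lo,len(q),q.mean(0).round(4),np.median(q[:,2]),r)
cv2.imwrite('pics/w1.png',p[:,:,::-1])
E
```

```text
[0.49366854 0.22687248 0.20533284] [ 7.07777045e-01  7.06435851e-01 -1.79170545e-04  1.03666314e-04]
0.051 854 [0.4972 0.2335 0.057 ] 0.05712724925156781 ((497.2414855957031, 231.7704315185547), (9.871441841125488, 66.08197021484375), 0.20371249318122864)
0.026 2068 [0.4975 0.2322 0.0309] 0.030985602929273014 ((497.5853271484375, 231.2097930908203), (56.05251693725586, 55.26829147338867), 0.2983468174934387)
```

View pics/w1.png

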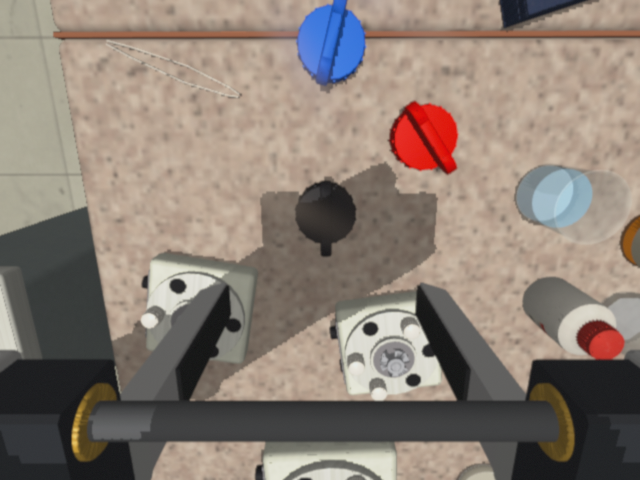

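The wrist view shows the nut at px (325,212). Its grip runs along image vertical (world y), centred at (0.4974, 0.2315), with top heights of 31 and 57 mm as specified. I'll go down to it.

jog_arm:
  plan:
    - [0.46,0.37,3,0]
    - [0,0,4,0]
    - [0,0,4,0]
    - [0,0,2,0]
    - [0,0,0,0]
  gripper: 0.6

```text
time: 1.82
position: [0.4963, 0.2314, 0.0741]
eef_rot: [0.708, 0.707, -0.001, -0.0]
contact_force: [-0.6, 0.4, 0.4]
finger_gap: 0.596
finger_force: 0.0
```

```bash
python3 - <<'E'
from h import *
o=arm.get_obs(); print(o['position'],o['eef_rot'],o['q'])
p,d,K,V=grab('wrist','w2'); P=cloud(d,K,V)
m=(p.max(2)<75)&(d>0)&(P[...,2]>.005)&(P[...,2]<.07)&(abs(P[...,0]-.497)<.036)&(abs(P[...,1]-.231)<.05)
Q=P[m]
for lo,hi in ((.051,.065),(.026,.034)):
    q=Q[(Q[:,2]>lo)&(Q[:,2]<hi)]; r=cv2.minAreaRect((q[:,:2]*1000).astype(np.float32)); print(lo,len(q),q.mean(0).round(4),np.median(q[:,2]),r)
E
```

```text
[0.49626066 0.23138847 0.07411058] [ 7.07588012e-01  7.06623633e-01 -1.46162745e-03 -3.32398143e-04] [-0.50992536  0.38216604 -0.05349804  2.00172762  0.02891404  0.76140142
 -0.581927  ]
0.051 1978 [0.4971 0.2347 0.057 ] 0.057169709392094814 ((496.9701232910156, 231.10269165039062), (9.836894035339355, 67.34963989257812), 0.3098186254501343)
0.026 4670 [0.4971 0.2327 0.031 ] 0.031049786580737412 ((497.0877685546875, 231.4534912109375), (54.93388748168945, 57.34601593017578), 89.33436584472656)
```

View pics/w2.png

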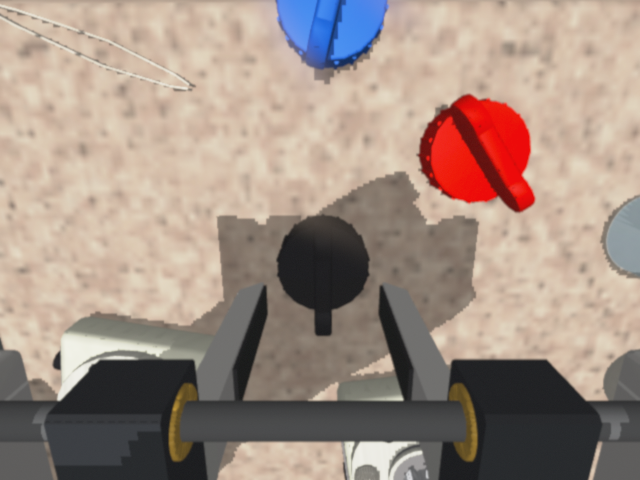

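The wrist view shows the grip centred between the fingers at px (323,260), within 1 mm of the TCP. Going down and gripping.

jog_arm:
  plan:
    - [0,0.08,2.1,0]
    - [0,0,2.0,0]
    - [0,0,0,0]
    - [0,0,0,0]

```text
time: 2.38
position: [0.4983, 0.2328, 0.0358]
eef_rot: [0.707, 0.707, 0.001, 0.0]
contact_force: [0.1, 0.3, 0.0]
finger_gap: 0.6
finger_force: 0.0
```

jog_arm:
  plan:
    - [0,0,0,0]
    - [0,0,0,0]
    - [0,0,0,0]
    - [0,0,0,0]
    - [0,0,0,0]
  gripper: 0.0
  newtons: 35

```text
time: 3.0
position: [0.4974, 0.2326, 0.0345]
eef_rot: [0.707, 0.707, -0.0, -0.0]
contact_force: [0.3, 0.2, -1.2]
finger_gap: 0.108
finger_force: 7.7
```

jog_arm:
  plan:
    - [0,0,0,0]
    - [0,0,0,0]
    - [0,0,0,0]

```text
time: 3.38
position: [0.4974, 0.2326, 0.0344]
eef_rot: [0.707, 0.707, -0.0, -0.0]
contact_force: [-0.1, -0.7, -1.7]
finger_gap: 0.104
finger_force: 35.0
```

The gripper holds 9.8 mm at 35 N, which matches the grip thickness. I'll lift and carry the nut past the spindle, so the wrist camera can see both spindle and nut.

jog_arm:
  plan:
    - [0,0,-4,0]
    - [0,0,-5,0]
    - [0,0,-5,0]
    - [0,0,-5,0]
    - [-3,0,0,0]

```text
time: 4.0
position: [0.4989, 0.2049, 0.2283]
eef_rot: [0.706, 0.708, 0.003, 0.001]
contact_force: [0.8, -0.6, -3.3]
finger_gap: 0.104
finger_force: 35.0
```

jog_arm:
  plan:
    - [-5,0,0,0]
    - [-5.5,0,0,0]
    - [-5.5,0,0,0]
    - [-5.5,0,0,0]
    - [-5.5,0,0,0]

```text
time: 4.62
position: [0.4972, -0.0692, 0.2246]
eef_rot: [0.707, 0.707, 0.0, 0.0]
contact_force: [1.2, 1.2, -1.1]
finger_gap: 0.105
finger_force: 35.0
```

jog_arm:
  plan:
    - [-5.5,0,0,0]
    - [-4,0,0,0]
    - [-1,0,0,0]
    - [0,0,0,0]
    - [0,0,0,0]

```text
time: 5.25
position: [0.4976, -0.171, 0.2244]
eef_rot: [0.707, 0.708, 0.0, -0.0]
contact_force: [0.1, 0.4, -1.6]
finger_gap: 0.105
finger_force: 35.0
```

```bash
python3 - <<'E'
from h import *
o=arm.get_obs(); print(o['position'],o['eef_rot'],o['q'][6],o['contact_force'],o['moment'])
p,d,K,V=grab('wrist','w3'); P=cloud(d,K,V)
for lo,hi in ((.0865,.094),(.080,.0845),(.069,.075),(.057,.063),(.045,.051)):
    m=(d>0)&(P[...,2]>lo)&(P[...,2]<hi)
    nl,lab,st,ce=cv2.connectedComponentsWithStats(m.astype(np.uint8))
    for i in range(1,nl):
        q=P[lab==i]
        if st[i,4]>60 and abs(q.mean(0)-[.5,-.107,.08])[:2].max()<.08: print(lo,st[i].tolist(),q.mean(0).round(4),cv2.minAreaRect((q[:,:2]*1000).astype(np.float32)),cv2.minEnclosingCircle((q[:,:2]*1000).astype(np.float32)))
E
```

```text
[ 0.4976244  -0.17099069  0.22436695] [ 7.06542778e-01  7.07670289e-01  9.49333842e-05 -2.39290761e-04] 0.25787967661958366 [ 0.09736859  0.42013966 -1.55058346] [ 0.01420221  0.0121367  -0.02281726]
0.0865 [313, 137, 33, 32, 732] [ 0.5043 -0.1072  0.0902] ((504.61865234375, -107.21110534667969), (23.658645629882812, 23.837507247924805), 76.15599822998047) ((503.1518249511719, -108.32408905029297), 13.554669380187988)
0.08 [354, 88, 25, 17, 73] [ 0.5322 -0.0666  0.0837] ((533.2672119140625, -65.67144775390625), (20.568252563476562, 6.906595230102539), 24.51951026916504) ((532.17431640625, -63.27545928955078), 10.29718017578125)
0.08 [306, 127, 26, 22, 265] [ 0.4956 -0.0951  0.0835] ((495.5705871582031, -95.09894561767578), (24.41840934753418, 10.552559852600098), 35.49015808105469) ((495.17376708984375, -94.5424575805664), 12.210137367248535)
0.08 [341, 135, 15, 32, 248] [ 0.5197 -0.1054  0.0835] ((519.5228271484375, -105.92092895507812), (10.600576400756836, 24.458276748657227), 7.197203636169434) ((519.8978271484375, -105.87358093261719), 12.239068031311035)
0.08 [253, 141, 25, 29,
[... 1262 characters left out ...]
, -107.2519302368164), 69.97777557373047)
0.045 [241, 57, 172, 94, 3737] [ 0.5016 -0.051   0.0484] ((502.86224365234375, -70.84751892089844), (147.44371032714844, 74.80029296875), 2.6425588130950928) ((503.61474609375, -72.6135025024414), 80.70521545410156)
0.045 [340, 149, 71, 79, 1273] [ 0.5637 -0.1595  0.0485] ((563.7731323242188, -157.74472045898438), (95.74330139160156, 45.53568649291992), 49.578495025634766) ((546.4400634765625, -142.98190307617188), 47.87174987792969)
0.045 [250, 163, 79, 68, 1233] [ 0.4497 -0.1645  0.0483] ((453.7308044433594, -166.8078155517578), (44.56266784667969, 94.15171813964844), 49.22085189819336) ((468.28375244140625, -149.9356689453125), 47.075958251953125)
```

View pics/w3.png

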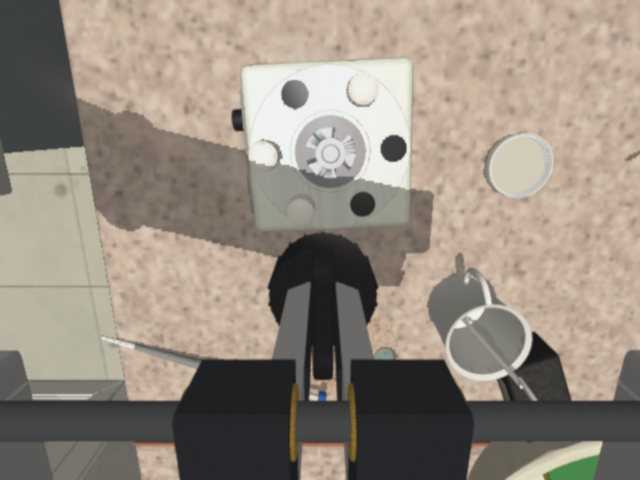

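The wrist view shows the spindle at px (329,152). Disc and carrier fit circles of 34.0 and 70.0 mm, both centred at (0.5045, -0.1072). The held nut's hub is at px (322,290). Now I'll fit the nut's position in the hand.

```bash
python3 - <<'E'
from h import *
from scipy.optimize import least_squares
z=np.load('pics/w3.npz'); p,d,K,V=[z[k] for k in 'pdKV']; P=cloud(d,K,V)
m=(p.max(2)<75)&(d>0)&(abs(P[...,0]-.4976)<.04)&(abs(P[...,1]+.171)<.05)
Q=P[m]
print(np.histogram(Q[:,2],bins=np.arange(.17,.27,.005)))
h=(m&(P[...,2]>.210)&(P[...,2]<.2235)).astype(np.uint8)
cs,_=cv2.findContours(h,cv2.RETR_EXTERNAL,cv2.CHAIN_APPROX_NONE); c=max(cs,key=len)[:,0]
e=np.array([P[v,u] for u,v in c]); e=e[e[:,2]>.215]
e=e[(e[:,1]>-.175)]
f=lambda a:np.hypot(e[:,0]-a[0],e[:,1]-a[1])-.0285
s=least_squares(f,[.4976,-.172],loss='soft_l1',f_scale=.0005); print(s.x,len(e),np.median(abs(s.fun)),np.median(e[:,2]))
g=Q[(Q[:,2]>.2425)&(Q[:,2]<.252)]; print(len(g),g.min(0),g.max(0),np.median(g[:,2]),cv2.minAreaRect((g[:,:2]*1000).astype(np.float32)))
E
```

```text
(array([   0,    0,    0,    0,    7,  160,  213,  237,  230,  409, 3006,
         19,   49,  115,  266, 2611,   49,   98,   54]), array([0.17 , 0.175, 0.18 , 0.185, 0.19 , 0.195, 0.2  , 0.205, 0.21 ,
       0.215, 0.22 , 0.225, 0.23 , 0.235, 0.24 , 0.245, 0.25 , 0.255,
       0.26 , 0.265]))
[ 0.49979161 -0.18492115] 116 0.005291604459257339 0.22087313140086123
2786 [ 0.48159551 -0.20430036  0.24251462] [ 0.50488854 -0.13914649  0.2517593 ] 0.24724953677108602 ((494.0686340332031, -172.13409423828125), (23.128320693969727, 64.81749725341797), 4.7950239181518555)
```

```bash
cat >> h.py <<'E'
def hubfit(p,d,K,V,tcp,zu):
    from scipy.optimize import least_squares
    P=cloud(d,K,V); R=np.hypot(P[...,0]-tcp[0],P[...,1]-tcp[1])
    m=(p.max(2)<75)&(d>0)&(abs(P[...,2]-zu-.0305)<.0025)&(R<.036)
    e=P[m][:,:2]; h=cv2.convexHull((e*1000).astype(np.float32))[:,0]/1000
    h=h[h[:,1]>tcp[1]-.003]
    s=least_squares(lambda a:np.hypot(*(h-a).T)-.0283,tcp[:2],loss='soft_l1',f_scale=.0004)
    return s.x,len(h),np.median(abs(s.fun)),np.median(P[m][:,2])
E
python3 - <<'E'
from h import *
for n,t,zu in (('w2',(.4971,.2312),0),('w1',(.4971,.2312),0),('w3',(.4976,-.171),.190)):
    z=np.load(f'pics/{n}.npz'); print(n,hubfit(*[z[k] for k in 'pdKV'],np.array(t),zu))
E
```

```text
w2 (array([0.49705366, 0.23131955]), 19, np.float64(0.0002949173830718195), np.float64(0.031062090308705548))
w1 (array([0.49723309, 0.23120607]), 17, np.float64(0.0002013825965718058), np.float64(0.030996455400753374))
w3 (array([ 0.49832665, -0.17237523]), 21, np.float64(0.00015894382764955126), np.float64(0.22106442939157245))
```

The nut's axis sits about (-1.4, +0.3) mm from the TCP in tool axes. Next I'll move over the spindle (+6.5, +0.62 cm) and lower it part way.

jog_arm:
  plan:
    - [3.5,0.32,0,0]
    - [3.0,0.3,0,0]
    - [0,0,3,0]
    - [0,0,3,0]
    - [0,0,2,0]

```text
time: 5.92
position: [0.5033, -0.1061, 0.1433]
eef_rot: [0.706, 0.708, -0.0, -0.0]
contact_force: [-0.8, -0.5, -0.9]
finger_gap: 0.106
finger_force: 35.0
```

jog_arm:
  plan:
    - [0,0,0,0]
    - [0,0,0,0]
    - [0,0,0,0]

```text
time: 6.3
position: [0.5042, -0.1072, 0.1454]
eef_rot: [0.707, 0.707, 0.001, 0.0]
contact_force: [0.1, 0.1, -2.0]
finger_gap: 0.101
finger_force: 35.0
```

```bash
python3 - <<'E'
from h import *
o=arm.get_obs(); print(o['position'],o['eef_rot'],o['contact_force'],o['moment'])
p,d,K,V=grab('wrist','w4'); P=cloud(d,K,V)
print('hub',hubfit(p,d,K,V,np.array([.5045,-.1075]),o['position'][2]-.0344))
m=(d>0)&(abs(P[...,2]-.061)<.002)&(np.hypot(P[...,0]-.5045,P[...,1]+.107)<.075)&(p.min(2)>90)
e=P[m][:,:2]; h=cv2.convexHull((e*1000).astype(np.float32))[:,0]/1000; h=h[h[:,1]>-.08]
from scipy.optimize import least_squares
s=least_squares(lambda a:np.hypot(*(h-a).T)-.070,[.5045,-.107],loss='soft_l1',f_scale=.0004);print('carrier',s.x,len(h),np.median(abs(s.fun)))
E
```

```text
[ 0.50424428 -0.10723512  0.1454416 ] [7.07024842e-01 7.07188324e-01 5.48886737e-04 4.96690424e-04] [ 0.14594876  0.14370796 -2.01485881] [-0.00471114  0.05192974  0.02362152]
hub (array([ 0.5048533, -0.1083815]), 21, np.float64(0.00022342918828961722), np.float64(0.14210050848169795))
carrier [ 0.50438888 -0.10781503] 33 0.00010717717414450434
```

View pics/w4.png

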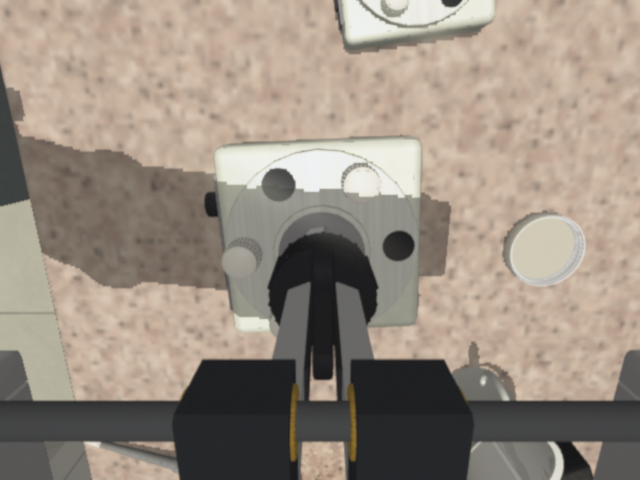

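The wrist view shows the hub at px (322,290), over the spindle to within 0.7 mm. I'll correct that, then lower slowly while watching the force.

jog_arm:
  plan:
    - [0.06,-0.05,1.0,0]
    - [0,0,0.8,0]
    - [0,0,0.4,0]
    - [0,0,0,0]
    - [0,0,0,0]

```text
time: 6.98
position: [0.5033, -0.1068, 0.1226]
eef_rot: [0.707, 0.707, 0.0, 0.0]
contact_force: [0.0, -0.5, -1.6]
finger_gap: 0.101
finger_force: 35.0
```

jog_arm:
  plan:
    - [0,0,0.2,0]
    - [0,0,0.1,0]
    - [0,0,0.1,0]
    - [0,0,0,0]
    - [0,0,0,0]

```text
time: 7.6
position: [0.5032, -0.1068, 0.1185]
eef_rot: [0.707, 0.707, 0.0, -0.0]
contact_force: [-0.7, 0.9, -0.8]
finger_gap: 0.104
finger_force: 35.0
```

```bash
python3 -c "
from h import *
o=arm.get_obs(); print(o['position'],o['contact_force'],o['moment'])"
```

```text
[ 0.5031791  -0.10679306  0.11850174] [-0.67885956  0.86207225 -0.76140693] [0.03435643 0.01443143 0.02029791]
```

jog_arm:
  plan:
    - [0,0,0.1,0]
    - [0,0,0.05,0]
    - [0,0,0.05,0]
    - [0,0,0,0]

```text
time: 8.1
position: [0.5031, -0.1068, 0.1165]
eef_rot: [0.707, 0.707, -0.0, -0.0]
contact_force: [0.0, -0.3, -1.7]
finger_gap: 0.104
finger_force: 35.0
```

jog_arm:
  plan:
    - [0,0,0.05,0]
    - [0,0,0.05,0]
    - [0,0,0,0]
    - [0,0,0,0]

```text
time: 8.6
position: [0.5031, -0.1068, 0.1155]
eef_rot: [0.707, 0.707, -0.0, -0.0]
contact_force: [-0.2, 0.5, -1.0]
finger_gap: 0.106
finger_force: 35.0
```

jog_arm:
  plan:
    - [0,0,0.05,0]
    - [0,0,0,0]

```text
time: 8.85
position: [0.5032, -0.1069, 0.1151]
eef_rot: [0.707, 0.707, 0.0, 0.0]
contact_force: [-1.7, 0.3, 3.3]
finger_gap: 0.105
finger_force: 35.0
```

jog_arm:
  plan:
    - [0,0,0.05,0]
    - [0,0,0,0]

```text
time: 9.1
position: [0.5034, -0.1069, 0.1149]
eef_rot: [0.707, 0.707, 0.0, 0.0]
contact_force: [-2.3, 0.1, 9.3]
finger_gap: 0.107
finger_force: 35.0
```

Contact came at underside height of about 81 mm, so the lugs are on the lands. I'll ease the pressure and turn gently anticlockwise, shifting to follow the nut's axis.

jog_arm:
  plan:
    - [0,0,-0.04,0]
    - [-0.003,-0.015,0,-6]
    - [0,0,0,0]

```text
time: 9.48
position: [0.5033, -0.1069, 0.1151]
eef_rot: [0.669, 0.743, 0.0, 0.0]
contact_force: [-0.5, 0.4, 4.6]
finger_gap: 0.104
finger_force: 35.0
```

jog_arm:
  plan:
    - [-0.003,-0.015,0,-6]
    - [0,0,0,0]

```text
time: 9.72
position: [0.5031, -0.107, 0.115]
eef_rot: [0.63, 0.776, 0.0, 0.0]
contact_force: [0.5, 0.5, 5.0]
finger_gap: 0.105
finger_force: 35.0
```

jog_arm:
  plan:
    - [-0.003,-0.015,0,-6]
    - [0,0,0,0]

```text
time: 9.98
position: [0.5026, -0.1069, 0.1147]
eef_rot: [0.589, 0.808, 0.0, -0.0]
contact_force: [1.0, -0.2, 1.1]
finger_gap: 0.106
finger_force: 35.0
```

jog_arm:
  plan:
    - [-0.003,-0.015,0,-6]
    - [0,0,0,0]

```text
time: 10.22
position: [0.5023, -0.107, 0.1146]
eef_rot: [0.546, 0.838, -0.0, -0.0]
contact_force: [0.3, 0.0, -1.2]
finger_gap: 0.104
finger_force: 35.0
```

jog_arm:
  plan:
    - [0,0,0.04,0]
    - [0,0,0,0]

```text
time: 10.48
position: [0.5025, -0.107, 0.1144]
eef_rot: [0.546, 0.838, -0.0, -0.0]
contact_force: [0.7, -0.7, -1.0]
finger_gap: 0.104
finger_force: 35.0
```

jog_arm:
  plan:
    - [0,0,0.05,0]
    - [0,0,0.05,0]
    - [0,0,0,0]

```text
time: 10.85
position: [0.5025, -0.107, 0.1134]
eef_rot: [0.545, 0.839, -0.0, -0.0]
contact_force: [0.0, -1.5, -1.6]
finger_gap: 0.105
finger_force: 35.0
```

jog_arm:
  plan:
    - [0,0,0.05,0]
    - [0,0,0.05,0]
    - [0,0,0,0]

```text
time: 11.22
position: [0.5026, -0.107, 0.1125]
eef_rot: [0.545, 0.839, -0.0, -0.0]
contact_force: [0.3, 0.3, -1.4]
finger_gap: 0.101
finger_force: 35.0
```

It has entered the opening with no load. I'll keep lowering toward the disc.

jog_arm:
  plan:
    - [0,0,0.1,0]
    - [0,0,0.1,0]
    - [0,0,0,0]

```text
time: 11.6
position: [0.5025, -0.107, 0.1104]
eef_rot: [0.545, 0.839, -0.0, -0.0]
contact_force: [0.0, -0.3, -1.4]
finger_gap: 0.1
finger_force: 35.0
```

jog_arm:
  plan:
    - [0,0,0.1,0]
    - [0,0,0.1,0]
    - [0,0,0,0]

```text
time: 11.98
position: [0.5025, -0.107, 0.1084]
eef_rot: [0.545, 0.839, -0.0, -0.0]
contact_force: [0.0, 0.1, -1.5]
finger_gap: 0.101
finger_force: 35.0
```

jog_arm:
  plan:
    - [0,0,0.1,0]
    - [0,0,0.05,0]
    - [0,0,0,0]

```text
time: 12.35
position: [0.5025, -0.107, 0.1069]
eef_rot: [0.545, 0.839, -0.0, -0.0]
contact_force: [0.7, 0.6, -1.5]
finger_gap: 0.107
finger_force: 35.0
```

jog_arm:
  plan:
    - [0,0,0.05,0]
    - [0,0,0.05,0]
    - [0,0,0,0]

```text
time: 12.72
position: [0.5026, -0.107, 0.106]
eef_rot: [0.545, 0.839, 0.0, -0.0]
contact_force: [-0.4, 0.8, 1.2]
finger_gap: 0.102
finger_force: 35.0
```

jog_arm:
  plan:
    - [0,0,0.05,0]
    - [0,0,0,0]

```text
time: 12.98
position: [0.5026, -0.107, 0.1055]
eef_rot: [0.545, 0.839, 0.0, -0.0]
contact_force: [-0.3, -0.3, 1.0]
finger_gap: 0.105
finger_force: 35.0
```

```bash
python3 - <<'E'
from h import *
o=arm.get_obs(); print(o['position'],o['eef_rot'],o['contact_force'],o['moment'],o['q'])
from scipy.spatial.transform import Rotation as R
p,d,K,V=grab('wrist','w5'); P=cloud(d,K,V)
# hub & disc fit in a frame turned so the camera side is +y
Rt=R.from_quat(o['eef_rot']).as_matrix(); c=o['position'][:2]; ax=Rt[:2,0]; B=np.array([[ax[1],-ax[0]],[ax[0],ax[1]]])
V2=V.copy(); T=np.eye(4); T[:2,:2]=B; T[:2,3]=-B@c; V2=V@np.linalg.inv(T)
print('hub',hubfit(p,d,K,V2,np.zeros(2),o['position'][2]-.0344))
P=cloud(d,K,V2)
from scipy.optimize import least_squares
for r,z in ((.070,.061),(.034,.0725)):
    m=(d>0)&(abs(P[...,2]-z)<.002)&(np.hypot(P[...,0],P[...,1])<r+.006)&(p.min(2)>70)
    e=P[m][:,:2]; h=cv2.convexHull((e*1000).astype(np.float32))[:,0]/1000; h=h[h[:,1]>.008]
    s=least_squares(lambda a:np.hypot(*(h-a).T)-r,[0,0],loss='soft_l1',f_scale=.0004);print(r,s.x,len(h),np.median(abs(s.fun)))
E
```

```text
[ 0.50260427 -0.10702256  0.10548157] [ 5.44678148e-01  8.38645166e-01  1.49666937e-05 -1.23208027e-05] [-0.25179931 -0.29156155  1.0261062 ] [ 0.09354988  0.09569814 -0.03931718] [-0.00880723  0.28672134  0.10928668  2.06329643 -0.04333276  0.79367153
  0.54523328]
hub (array([ 0.00065341, -0.00105749]), 14, np.float64(0.00040714733093256267), np.float64(0.10217375777830986))
0.07 [ 0.00140929 -0.00151348] 43 0.0001117636749530665
0.034 [ 0.00129351 -0.00117624] 20 0.00012096533476466109
```

The nut rests on the disc at underside height of about 71 mm, with 2.5 N. Now I'll turn clockwise, following the thread down.

jog_arm:
  plan:
    - [0.001,0.05,0.03,6]
    - [0.001,0.015,0.03,6]
    - [0,0,0,0]

```text
time: 13.4
position: [0.5033, -0.1067, 0.105]
eef_rot: [0.629, 0.777, 0.0, 0.0]
contact_force: [1.0, -0.2, 1.6]
finger_gap: 0.103
finger_force: 35.0
```

jog_arm:
  plan:
    - [0.001,0.015,0.04,6]
    - [0,0,0,0]

```text
time: 13.65
position: [0.5035, -0.1067, 0.1046]
eef_rot: [0.668, 0.744, 0.0, 0.0]
contact_force: [1.5, -0.1, 1.6]
finger_gap: 0.106
finger_force: 35.0
```

jog_arm:
  plan:
    - [0.001,0.015,0.04,6]
    - [0,0,0,0]

```text
time: 13.9
position: [0.5036, -0.1067, 0.1042]
eef_rot: [0.706, 0.708, 0.0, 0.0]
contact_force: [-0.3, 1.0, 2.5]
finger_gap: 0.102
finger_force: 35.0
```

jog_arm:
  plan:
    - [0.001,0.015,0.04,6]
    - [0.001,0.015,0.04,6]
    - [0,0,0,0]

```text
time: 14.28
position: [0.5038, -0.1067, 0.1033]
eef_rot: [0.776, 0.631, -0.0, 0.0]
contact_force: [0.3, -0.3, 2.3]
finger_gap: 0.1
finger_force: 35.0
```

jog_arm:
  plan:
    - [0.001,0.015,0.04,6]
    - [0.001,0.015,0.04,6]
    - [0,0,0,0]

```text
time: 14.65
position: [0.5042, -0.1067, 0.1026]
eef_rot: [0.837, 0.547, -0.0, 0.0]
contact_force: [0.4, -0.7, 2.9]
finger_gap: 0.105
finger_force: 35.0
```

```bash
python3 -c "
from h import *
o=arm.get_obs(); print(o['position'],o['eef_rot'],o['contact_force'],o['moment'],o['q'][6])"
```

```text
[ 0.50415577 -0.1067475   0.10256137] [ 8.37352501e-01  5.46663319e-01 -2.15513020e-06  7.12812726e-05] [ 0.42840754 -0.67733505  2.85803809] [-0.13415526  0.00417543 -0.0586488 ] -0.22102835953891958
```

jog_arm:
  plan:
    - [0.001,0.015,0.03,6]
    - [0.001,0.015,0.01,6]
    - [0,0,0,0]

```text
time: 15.02
position: [0.5044, -0.1068, 0.1021]
eef_rot: [0.89, 0.456, -0.0, 0.0]
contact_force: [-0.5, -1.0, 4.6]
finger_gap: 0.105
finger_force: 35.0
```

jog_arm:
  plan:
    - [0.001,0.015,0,6]
    - [0,0,0,0]

```text
time: 15.28
position: [0.5045, -0.1069, 0.1021]
eef_rot: [0.913, 0.409, -0.0, 0.0]
contact_force: [-0.2, 0.1, 4.6]
finger_gap: 0.106
finger_force: 35.0
```

jog_arm:
  plan:
    - [0.001,0.015,0,5]
    - [0,0,0,0]

```text
time: 15.52
position: [0.5046, -0.107, 0.1021]
eef_rot: [0.93, 0.369, -0.0, 0.0]
contact_force: [0.4, -0.5, 3.8]
finger_gap: 0.105
finger_force: 35.0
```

```bash
python3 -c "
from h import *
o=arm.get_obs(); print(o['position'],o['eef_rot'],o['contact_force'],o['moment'],o['q'][6])"
```

```text
[ 0.50458689 -0.10702437  0.1020844 ] [ 9.29531238e-01  3.68743372e-01 -5.00392540e-05  5.41191407e-06] [ 0.40883026 -0.4707977   3.79947116] [-0.15414313  0.01289188 -0.04602129] -0.5853467190713629
```

71 degrees turned at home height with spring load only. To test the hold, I'll ease up slightly and see whether the lands carry it.

jog_arm:
  plan:
    - [0,0,-0.05,0]
    - [0,0,0,0]

```text
time: 15.78
position: [0.5046, -0.107, 0.1025]
eef_rot: [0.93, 0.368, -0.0, -0.0]
contact_force: [1.4, -0.0, 1.0]
finger_gap: 0.105
finger_force: 35.0
```

jog_arm:
  plan:
    - [0,0,-0.03,0]
    - [0,0,0,0]

```text
time: 16.02
position: [0.5045, -0.107, 0.1027]
eef_rot: [0.93, 0.367, -0.0, -0.0]
contact_force: [1.3, -0.5, -3.1]
finger_gap: 0.103
finger_force: 35.0
```

The lands now hold the nut at underside height of 68.2 mm. I'll turn 3 degrees further, relax to neutral, open and look.

jog_arm:
  plan:
    - [0,0,0.05,0]
    - [0,0,0,3]
    - [0,0,0,0]

```text
time: 16.4
position: [0.5045, -0.107, 0.1024]
eef_rot: [0.94, 0.342, -0.0, -0.0]
contact_force: [0.2, 0.3, 3.0]
finger_gap: 0.102
finger_force: 35.0
```

```bash
python3 -c "
from h import *
o=arm.get_obs(); print(o['position'],o['eef_rot'],o['contact_force'],o['moment'],o['q'][6])"
```

```text
[ 0.50453912 -0.1070284   0.10243693] [ 9.39647434e-01  3.42144260e-01 -6.86096772e-05 -3.10812909e-05] [0.17654287 0.28294734 3.02284096] [-0.18837992  0.09755208 -0.00122227] -0.6371364632341068
```

No stop torque, so it's within the level section. Releasing and retreating straight up.

jog_arm:
  plan:
    - [0,0,0,0]
    - [0,0,0,0]
    - [0,0,0,0]
    - [0,0,0,0]
    - [0,0,0,0]
  gripper: 0.4

```text
time: 17.02
position: [0.5046, -0.107, 0.1024]
eef_rot: [0.94, 0.342, -0.0, -0.0]
contact_force: [-0.4, -0.3, -0.3]
finger_gap: 0.401
finger_force: 0.0
```

jog_arm:
  plan:
    - [0,0,-2,0]
    - [0,0,-3,0]
    - [0,0,-4,0]
    - [0,0,-4,0]
    - [0,0,0,0]

```text
time: 17.65
position: [0.506, -0.1072, 0.2351]
eef_rot: [0.94, 0.342, 0.002, 0.001]
contact_force: [0.0, 0.5, 0.0]
finger_gap: 0.406
finger_force: 0.0
```

```bash
python3 - <<'E'
from h import *
o=arm.get_obs(); print(o['position'],o['contact_force'])
p,d,K,V=grab('wrist','w6'); P=cloud(d,K,V); eyes
m=(p.max(2)<75)&(d>0)&(np.hypot(P[...,0]-.5045,P[...,1]+.107)<.04)
Q=P[m]
for lo,hi in ((.12,.135),(.093,.106)):
    q=Q[(Q[:,2]>lo)&(Q[:,2]<hi)]; r=cv2.minAreaRect((q[:,:2]*1000).astype(np.float32)); 
    A=np.c_[q[:,:2]-q[:,:2].mean(0),np.ones(len(q))]; w=abs(q[:,2]-np.median(q[:,2]))<.003
    print(lo,len(q),q.mean(0).round(4),np.median(q[:,2]),r,np.linalg.lstsq(A[w],q[w,2],rcond=None)[0].round(3))
s=grab('scene','s6')[0]; t=grab('side','d6')[0]
cv2.imwrite('pics/fin.png',np.hstack([cv2.resize(p,(400,300)),cv2.resize(t[210:330,260:420],(400,300))])[:,:,::-1])
E
```

```text
[ 0.50602844 -0.10724605  0.23505076] [0.03467604 0.54982326 0.03421173]
0.12 972 [ 0.5065 -0.1061  0.1253] 0.12536957642295282 ((504.7715759277344, -107.74700164794922), (67.01689147949219, 9.30277156829834), 39.763729095458984) [-0.016  0.012  0.125]
0.093 2476 [ 0.5054 -0.108   0.0991] 0.09914308567156492 ((504.4559326171875, -107.46563720703125), (55.261497497558594, 55.89666748046875), 39.340633392333984) [0.    0.001 0.099]
```

View pics/fin.png

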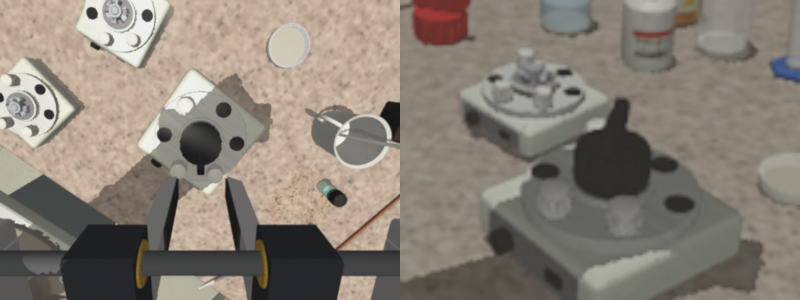

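The view shows the nut level and centred on the spindle at wrist px (200,142). Its hub top is at 98 mm, so the underside is at 68 mm (home), and the gripper is clear. Handing in.

```bash
python3 -c "
from workcell import workorder
print(workorder.hand_in())"
```

```text
the job is handed in; nothing more can be done
None
```

The wing nut is on the large mixer's spindle and holds by itself: underside at about 68 mm (home), level and on axis, with the gripper clear; I turned it into the level section but stopped short of the solid stop, and hand-in returned no verdict.

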